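# Switch the prize-draw rig to its other tray and feed the balls

### The job

On the podcast desk's prize-draw rig, press down the raised end of the red seesaw gate with a fingertip so that it rocks over its pivot and stays leaning the other way. Only then slowly push the blue feed slide all the way home, so that all three orange balls drop onto the gate and roll down into the tray on its newly lowered side. Do not touch the balls with the robot, and leave the mug, tumbler, microphone and phone where they stand.

Things in the scene. Friction and masses are not known exactly. Their poses are not given: they have to be found in the camera images.
- rig: The prize-draw rig, fixed to the desk: T-shaped plywood base 470 mm wide. Origin on the desk; rig z up, x the way the feed slide is pushed (away from the robot), y along the gate to the left; offsets below are in this frame. Gate axle: along x through (0, 0, 90) mm. Feed channel, 34 mm wide, clear walls up to z = 148 mm, from x = -132 to -20 mm, ends above the gate's middle. Rig's top: 201 mm.
- gate (a joint): Angle (rad) of the red seesaw gate, a channel 226 x 36 mm; stops at -0.28 and 0.28. Positive: left (+y) end up, balls run right; negative: right (-y) end up, balls run left. It starts leaning either way. A brass weight over the axle (top of gate's middle: z = 165 mm) makes it flop to the side it leans to: never level; pushed 0.05 rad past level it falls on to the other stop by itself. About 0.5 N on a yellow pad moves it.
- pad_left (a point): Centre of the top of the yellow pad, 40 x 44 x 6 mm, at the gate's left (+y) end, standing out from its far (+x) side at floor level; a good place to press. Moves with the gate: at rig (46, 90, 105) mm when level, about 25 mm higher or lower at the stops. Free space beneath it, but for the tray beyond |y| = 117 mm.
- pad_right (a point): The same for the yellow pad at the right (-y) end, at rig (46, -90, 105) mm when level.
- feed_slide (a joint): Travel (m) of the blue feed slide along rig +x: 0 pulled back (start), 0.095 fully home. Sliding friction about 2 N plus 30 N per m/s of speed; it stays where it is left. Pushed at about 0.05 m/s it drops the balls one after another; pushed fast it throws or jams them.
- tab (a point): Centre of the near (-x) face of the feed slide's upright blue tab: 64 mm wide (rig y), 8 mm thick (x), wide part from z = 153 to 201 mm (this point at 181 mm). Push it here towards rig +x. At rig (-123, 0, 181) mm at the start, (-28, 0, 181) mm when home. The space behind it, above the channel walls, is free.
- tray_left (a point): Centre of the floor of the left (+y) mint catch tray, at rig (4, 171.5, 14) mm; inside 100 x 103 mm. Its wall under the gate's end is 58 mm high, its side walls 73 mm, its outer wall 98 mm above the desk.
- tray_right (a point): The same for the right (-y) mint catch tray, at rig (4, -171.5, 14) mm.
- ball0_center (a point): Centre of an orange plastic ball, 30 mm across, about 20 g, number 1 of three waiting in a row in the feed channel in front of the slide (ball0 is next to the slide). The channel floor slopes back 3 degrees, so they rest against the slide.
- ball1_center (a point): Centre of an orange plastic ball, 30 mm across, about 20 g, number 2 of three waiting in a row in the feed channel in front of the slide (ball0 is next to the slide). The channel floor slopes back 3 degrees, so they rest against the slide.
- ball2_center (a point): Centre of an orange plastic ball, 30 mm across, about 20 g, number 3 of three waiting in a row in the feed channel in front of the slide (ball0 is next to the slide). The channel floor slopes back 3 degrees, so they rest against the slide.
- mug: White mug, 76 mm across, 85 mm high, loose on the desk left of the feed channel. Origin: centre of its underside. Leave alone.
- mic: Small black desk microphone on a round foot 90 mm across, 157 mm high, loose on the desk right of the feed channel. Origin: centre of its underside. Leave alone.
- tumbler: Glass tumbler, 68 mm across, 80 mm high, loose on the desk beyond the rig, left. Origin: centre of its underside. Leave alone.
- phone: Black phone, 72 x 148 x 8 mm, lying on the desk beyond the rig, right. Origin: centre of its underside. Leave alone.
Not all that is in view belongs to the job. What is shaped like the part that bears ball2_center but black, green or pink is not meant.

How it is judged (in metres and radians):
On the way, in this order (a step that is already met when the one before it is completed fails the run):
1. the gate has been rocked to its other side while the feed slide is still back (distance of pad_left from where it was at the start of the episode above 0.0275 m and (value of joint gate above 0.22 rad or value of joint gate below -0.22 rad) and value of joint feed_slide below 0.012 m), for 0.2 s.
2. the feed slide is home (value of joint feed_slide above 0.088 m), for 0.1 s.
At the end, for the whole second after the job is handed in: The gate rests leaning the other way than at the start (beyond 0.22 rad of its 0.28), the feed slide is home within 7 mm, and all three balls lie in the tray at the gate's lowered end (distance of pad_left from where it was at the start of the episode above 0.0275 m and value of joint feed_slide above 0.088 m and ((value of joint gate below -0.22 rad and y of each of ball0_center, ball1_center, ball2_center in the frame of rig above 0.12 m) or (value of joint gate above 0.22 rad and y of each of ball0_center, ball1_center, ball2_center in the frame of rig below -0.12 m)) and z of each of ball0_center, ball1_center, ball2_center in the frame of rig below 0.07 m and x of ball0_center in the frame of rig between -0.05 and 0.06 m and x of ball1_center in the frame of rig between -0.05 and 0.06 m and x of ball2_center in the frame of rig between -0.05 and 0.06 m); the robot touches nothing.
It fails at once if the robot touched a ball (contact force between any of the fingers, the arm and ball0 above 0.3 N or contact force between any of the fingers, the arm and ball1 above 0.3 N or contact force between any of the fingers, the arm and ball2 above 0.3 N).
It fails at once if a ball was lifted (height (world z) of any of ball0_center, ball1_center, ball2_center above 0.18 m).
It fails at once if the mug, tumbler, microphone or phone was moved (distance of any of mug, mic, tumbler, phone from where it was at the start of the episode above 0.02 m or angle between any of mug, mic, tumbler, phone's own z axis and vertical above 0.3 rad).
It also fails if it takes over 45 s, if anything falls off the work surface, if the arm or the gripper's body presses on something with over 40 N, if the wrist force passes 120 N, or if a joint passes its speed limit or range.

### The arm

A 6-joint arm with a two-finger parallel gripper is mounted at the origin on the work surface. World frame = base frame: x ahead of the robot, y to its left, z up, the work surface at z = 0. Lengths are in mm, angles in rad, forces in N, time in s.
With the tool pointing down it reaches from about 275 to 750 mm from the base axis. Payload 10.2 kg.
Tool frame: the origin (TCP) lies between the finger pads; the fingertips stand 11 mm ahead of it and the grasp point (between the pads) lies 8 mm behind it; z points along the fingers, y is the line along which they close (so a half turn about z gives the same grasp; the last joint's range is limited). The gripper opens to 85 mm and grips with 20 to 120 N. Pads are 22 mm wide; open, the fingers measure 114 mm over their backs; the gripper's body (76 mm by 85 mm) begins 54 mm behind the grasp point. The pads swing forward as they close: fully open they stand 13 mm farther back than shut.
Start: joints at [-1.437, 0.313, 1.498, -0, 1.331, -0.223], TCP at [183.358, -491.946, 220.594] pointing down, gripper open.
Joint ranges: [-2.94, 2.94], [-0.97, 2.17], [0.19, 2.56], [-1.23, 4.37], [0.02, 3.11], [-2.88, 2.88]. Speed limits (rad/s): [2.39, 2.39, 3.01, 3.14, 3.14, 3.14].

### API

Orientations are given as a unit quaternion [w, x, y, z].
In Python, from rig import sense, eyes, finish_job gives the robot as it stands.
- The arm moves only by the shell command python3 -m jog 'ROWS' [FORCE]. ROWS is JSON, a list of rows, each a list of 7 numbers: the shift along the tool's x, y, z in m, then the turn, a rotation vector about the tool's x, y, z in rad, then the finger opening in m, from 0 to 0.0854. In form: [[dx, dy, dz, rx, ry, rz, gripper], ...]. A call has 1 to 5 rows; each row shifts and turns the commanded pose from where the row before left it, along the tool's axes as they then stand; what a row does not reach is not made up. A row lasts 1/10 s, in which the tool goes at most 50 mm and 8.59 degrees, less where a joint would pass 70% of its speed; a pose out of reach is approached as far as the arm can. A call is refused whole if a number of a shift passes 0.05 or a number of a turn 0.15, either way. A call with a gripper value outside its range is refused whole. The fingers move at their own pace and stop on an object; FORCE is the grip in N (left out, the last holds). Time passes only in rows, so rows that do not move let the fingers close. It gives the time, the measured TCP pose, the force, the opening and the grip force at its end, in the units of the state.
- sense(): the state, without advancing time (a new reading comes with each control period).
- eyes.capture(name): name is "scene" or "top" or "wrist"; returns the picture (400x640x3 uint8, red, green, blue); there is no depth.
- eyes.calibration(name): a dict with "fx", "fy", "cx", "cy" (pixels), "cam_to_world" (4x4, takes a point from camera to world coordinates); the wrist camera has in their place "mount" (4x4, takes a point from camera to tool coordinates, whose origin is the TCP and whose axes are the flange's). Camera axes: x right, y down, z forward; pixel columns grow to the right and rows downward; lengths in mm; the calibration is good to about 2 mm. A picture is of the moment at which its call begins: read the wrist's pose just before it. calibration takes no time and is no camera call.
- finish_job(): hands the job in; it is judged then, once.
The state is a dict: "time_s": time; "joints": joint angles; "dq": joint speeds; "tau": joint torques, N m; "eef_pos": TCP position; "ee_rot": TCP orientation; "force": force on the tool from outside, world axes, zero at the start; "wrist_torque": the same for the moment, N m; "grip_width": opening from 0.0 (shut) to 1.0 (fully open); "grip_force": force on a finger pad.
Only numpy, scipy, OpenCV 4.12 (cv2) and the standard library are available. Lean on these libraries where they do the work, as an engineer would, in place of code of your own. Each camera call takes 0.05 s, during which the arm holds its last target. There are 200 camera calls.

## Working session

There is one attempt and no reset: what is moved stays moved. The work goes in short steps, Python scripts to look and compute and a shell command to move; the robot and the scene stay as the last step left them, time stands still between calls to the robot, and variables do not carry over. Pictures are saved under pics/ and viewed, at most 10 in all, crops included, and the job is handed in when it is done.

```bash
mkdir -p pics
python3 - <<'E'
from rig import sense, eyes
import cv2
s=sense();print({k:s[k] for k in('time_s','eef_pos','ee_rot','grip_width')})
for n in('scene','top'):
    cv2.imwrite(f'pics/{n}0.png',eyes.capture(n)[:,:,::-1]);c=eyes.calibration(n);print(n,c)
E
```

```text
{'time_s': 0.0, 'eef_pos': array([ 183.3105957 , -491.66589102,  220.03006314]), 'ee_rot': array([-6.56335134e-04,  9.84137824e-01,  1.77404363e-01,  5.99189396e-05]), 'grip_width': 0.9981573043368893}
scene {'fx': 515.140394405692, 'fy': 515.140394405692, 'cx': 323.79893600397617, 'cy': 198.93449167282145, 'cam_to_world': array([[ 1.41148822e-01,  8.38965877e-01, -5.25559956e-01,
         1.09324165e+03],
       [ 9.89908946e-01, -1.26332288e-01,  6.41905883e-02,
        -6.60851105e+01],
       [-1.25414782e-02, -5.29316928e-01, -8.48331481e-01,
         1.01205997e+03],
       [ 0.00000000e+00,  0.00000000e+00,  0.00000000e+00,
         1.00000000e+00]])}
top {'fx': 467.97307807976745, 'fy': 467.97307807976745, 'cx': 313.3440276768003, 'cy': 204.72056743907393, 'cam_to_world': array([[-2.40305519e-02, -9.90492814e-01,  1.35449320e-01,
         4.38502085e+02],
       [-9.99686644e-01,  2.28582690e-02, -1.02035990e-02,
         2.33202144e+01],
       [ 7.01045451e-03, -1.35652075e-01, -9.90731734e-01,
         9.73483890e+02],
       [ 0.00000000e+00,  0.00000000e+00,  0.00000000e+00,
         1.00000000e+00]])}
```

View pics/scene0.png

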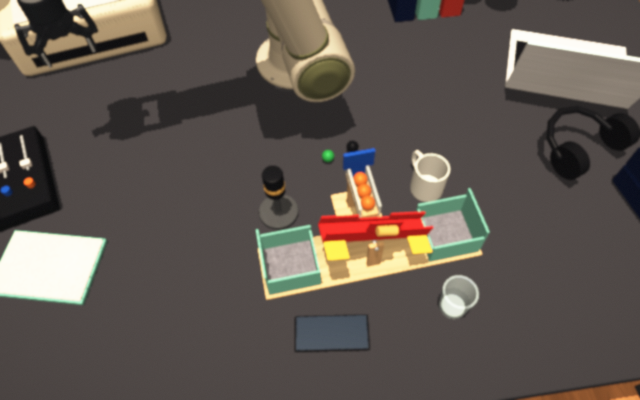

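View pics/top0.png

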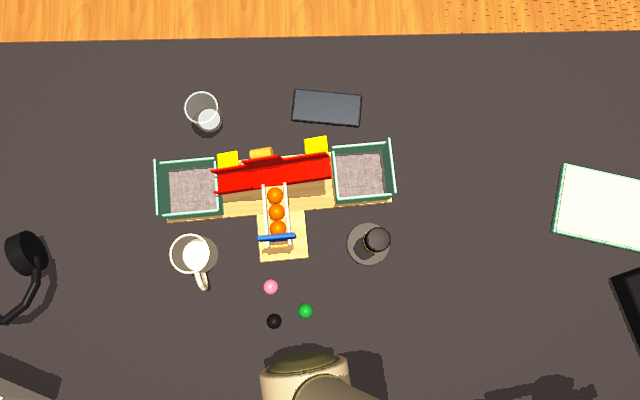

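Top view: the trays are at (190,187) and (363,170). The yellow pads are at (228,159) left and (316,145) right. The right pad looks larger, and the brass weight (261,153) leans left, so the right end is up. The blue tab is at (277,237). The orange balls at (275,196), (277,212) and (278,228) lie in the channel. The pink (270,287), black (274,321) and green (305,311) balls on the desk are distractors.

```bash
cat > h.py <<'E'
import numpy as np
from rig import eyes
def proj(n,P):
    c=eyes.calibration(n);T=np.linalg.inv(c['cam_to_world']);p=np.atleast_2d(P)@T[:3,:3].T+T[:3,3]
    return np.c_[c['fx']*p[:,0]/p[:,2]+c['cx'],c['fy']*p[:,1]/p[:,2]+c['cy']]
def W(q,P):
    c,s=np.cos(q[2]),np.sin(q[2]);P=np.atleast_2d(P)
    return np.c_[q[0]+c*P[:,0]-s*P[:,1],q[1]+s*P[:,0]+c*P[:,1],P[:,2]]
def pad(side,th):
    y,z=90*side,15;return [46,y*np.cos(th)-z*np.sin(th),90+y*np.sin(th)+z*np.cos(th)]
E
python3 - <<'E'
import cv2,numpy as np
from h import *
from scipy.optimize import least_squares
obs={}
for n in('scene','top'):
    im=cv2.imread(f'pics/{n}0.png');h=cv2.cvtColor(im,cv2.COLOR_BGR2HSV)
    for nm,lo,hi in(('y',(25,180,150),(33,255,255)),('b',(105,150,60),(125,255,255))):
        k,l,st,ce=cv2.connectedComponentsWithStats(cv2.inRange(h,np.array(lo),np.array(hi)))
        for i in range(1,k):
            if st[i,4]>60: print(n,nm,st[i],ce[i].round(1)); obs.setdefault((n,nm),[]).append(ce[i])
    cv2.imwrite(f'pics/{n}c.png',cv2.resize(im[80:300,140:420] if n=='top' else im[130:310,240:500],None,fx=2.8,fy=2.6 if 0 else 2.8,interpolation=cv2.INTER_CUBIC))
O={n:[min(obs[n,'y'],key=lambda c:np.hypot(*(c-g))) for g in gs] for n,gs in(('top',[(228,159),(316,145)]),('scene',[(420,244),(337,250)]))}
for th in(-.28,.28):
    P=[pad(1,th),pad(-1,th)]
    f=lambda q:np.r_[tuple((proj(n,W(q,P))-O[n]).ravel() for n in O)]
    r=least_squares(f,[500,80,0.1],x_scale=[10,10,.1]);q=r.x
    print(th,q,r.fun.round(1),r.cost)
    print(W(q,P+[[-123,0,181],[-28,0,181]]).round(1))
    print({n:proj(n,W(q,[[-119,32,201],[-119,-32,201],[4,171.5,14],[4,-171.5,14]])).round(1).tolist() for n in O})
E
```

```text
scene b [344 148  31  25 532] [358.3 159. ]
scene b [  0 185  12  11 101] [  5.6 190. ]
top y [304 136  24  18 355] [315.8 144.4]
top y [217 151  22  17 296] [227.3 158.9]
top b [257 233  38   9 220] [276.1 237.1]Traceback (most recent call last):
  File "<stdin>", line 12, in <module>
KeyError: ('scene', 'y')
```

View pics/topc.png

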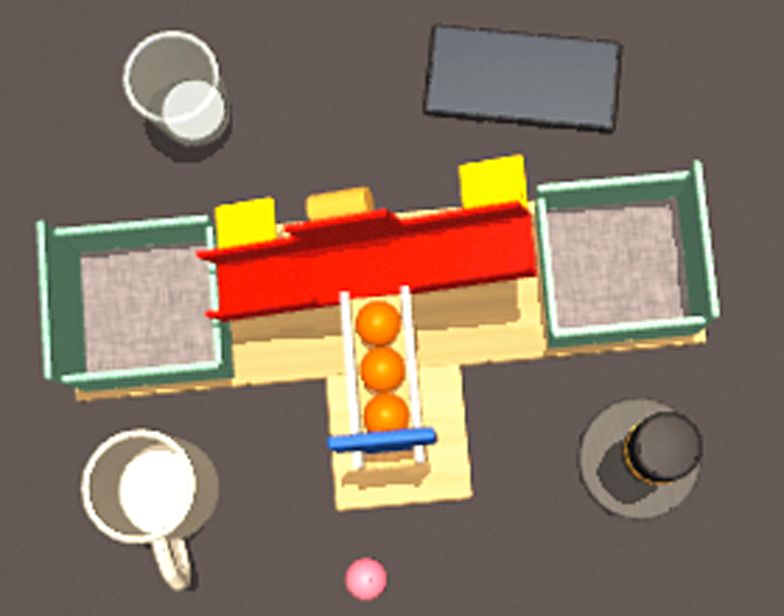

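The crop confirms it: three orange balls sit in the channel in front of the blue tab, and the loose pink one is a distractor. The gate's right end has the larger pad and so is up. Next I'll loosen the yellow threshold for the scene camera.

Run:
```python
import cv2,numpy as np
from h import *
from scipy.optimize import least_squares
im=cv2.imread('pics/scene0.png');h=cv2.cvtColor(im,cv2.COLOR_BGR2HSV)
print(h[244,420],h[250,337])
k,l,st,ce=cv2.connectedComponentsWithStats(cv2.inRange(h,np.array((22,200,150)),np.array((34,255,255))))
for i in range(1,k):
    if st[i,4]>40: print(st[i],ce[i].round(1))
ys=[ce[i] for i in range(1,k) if st[i,4]>40]
O={'top':[(227.3,158.9),(315.8,144.4)],'scene':[min(ys,key=lambda c:np.hypot(*(c-g))) for g in[(420,244),(337,250)]]}
for th in(-.28,.28):
    P=[pad(1,th),pad(-1,th)]
    f=lambda q:np.r_[tuple((proj(n,W(q,P))-O[n]).ravel() for n in O)]
    r=least_squares(f,[500,80,0.1],x_scale=[10,10,.1]);q=r.x
    print(th,q,r.fun.round(1),r.cost)
    print(W(q,P+[[-123,0,181],[-28,0,181]]).round(1))
    print({n:proj(n,W(q,[[-119,32,201],[-119,-32,201],[4,171.5,14],[4,-171.5,14]])).round(1).tolist() for n in O})
```

```text
[ 28 169 254] [ 28 168 254]Traceback (most recent call last):
  File "<stdin>", line 10, in <module>
ValueError: min() iterable argument is empty
```

Run:
```python
import cv2,numpy as np
from h import *
from scipy.optimize import least_squares
im=cv2.imread('pics/scene0.png');h=cv2.cvtColor(im,cv2.COLOR_BGR2HSV)
k,l,st,ce=cv2.connectedComponentsWithStats(cv2.inRange(h,np.array((25,150,200)),np.array((31,255,255))))
ys=[ce[i] for i in range(1,k) if st[i,4]>40]
for i in range(1,k):
    if st[i,4]>40: print(st[i],ce[i].round(1))
O={'top':[(227.3,158.9),(315.8,144.4)],'scene':[min(ys,key=lambda c:np.hypot(*(c-g))) for g in[(420,244),(337,250)]]}
for th in(-.28,.28):
    P=[pad(1,th),pad(-1,th)]
    f=lambda q:np.r_[tuple((proj(n,W(q,P))-O[n]).ravel() for n in O)]
    r=least_squares(f,[500,80,0.1],x_scale=[10,10,.1]);q=r.x
    print(th,q,r.fun.round(1),r.cost)
    print(W(q,P+[[-123,0,181],[-28,0,181]]).round(1))
    print({n:proj(n,W(q,[[-119,32,201],[-119,-32,201],[4,171.5,14],[4,-171.5,14]])).round(1).tolist() for n in O})
```

```text
[408 236  24  17 307] [419.2 244.2]
[324 241  25  19 378] [336.  250.1]
-0.28 [6.13464975e+02 8.61174582e+01 7.01580970e-02] [0.  0.9 0.1 0.8 0.3 0.9 0.  0.9] 1.6392398884940063
[[653.  179.8  79.5]
 [665.1   7.2 129.3]
 [490.8  77.5 181. ]
 [585.5  84.2 181. ]]
{'top': [[256.9, 237.0], [295.6, 233.4], [195.3, 190.3], [359.6, 175.3]], 'scene': [[374.2, 149.8], [342.6, 155.5], [444.8, 234.8], [290.1, 265.9]]}
0.28 [6.12770311e+02 9.18422605e+01 3.16063144e-02] [-2.4 -7.   2.1  9.1  2.4 -9.  -2.7 10.7] 176.151693990968
[[656.1 175.6 129.3]
 [661.6   2.7  79.5]
 [489.8  88.  181. ]
 [584.8  91.  181. ]]
{'top': [[250.6, 237.0], [289.4, 234.8], [192.5, 187.6], [357.2, 178.8]], 'scene': [[379.4, 149.3], [347.6, 154.0], [448.2, 236.8], [292.1, 262.4]]}
```

Both cameras agree to within 1 px. The gate is at -0.28 (right end up), and the rig is at (613, 86) with yaw 0.07. I'll press the right pad at about rig (49, -90).

```bash
python3 -m jog '[[0,0,-0.01,0,0,0.1435,0],[0,0,-0.01,0,0,0.1435,0],[0.0345,-0.0304,0,0,0,0,0],[0.0345,-0.0304,0,0,0,0,0],[0.0345,-0.0304,0,0,0,0,0]]' 20
python3 -m jog '[[0.0345,-0.0304,0,0,0,0,0],[0.0345,-0.0304,0,0,0,0,0],[0.0345,-0.0304,0,0,0,0,0],[0.0345,-0.0304,0,0,0,0,0],[0.0345,-0.0304,0,0,0,0,0]]'
python3 -m jog '[[0.0345,-0.0304,0,0,0,0,0],[0.0345,-0.0304,0,0,0,0,0],[0.0345,-0.0304,0,0,0,0,0],[0.0345,-0.0304,0,0,0,0,0],[0,0,0,0,0,0,0]]'
```

```text
time_s: 0.6
eef_pos: [281.0, -392.4, 240.3]
ee_rot: [-0.0, 0.999, 0.034, -0.0]
force: [0.1, 0.0, 0.0]
grip_width: 0.142
grip_force: 0.0
time_s: 1.1
eef_pos: [442.7, -228.4, 240.5]
ee_rot: [-0.0, 0.999, 0.035, -0.0]
force: [0.5, -0.5, 0.5]
grip_width: 0.003
grip_force: 0.0
time_s: 1.6
eef_pos: [573.0, -95.3, 239.6]
ee_rot: [-0.001, 0.999, 0.037, -0.0]
force: [-0.3, -1.0, -0.2]
grip_width: -0.002
grip_force: 0.0
```

```bash
python3 -m jog '[[0.034,-0.0294,0,0,0,0,0],[0.034,-0.0294,0,0,0,0,0],[0.034,-0.0294,0,0,0,0,0],[0,0,0.03,0,0,0,0],[0,0,0,0,0,0,0]]'
python3 - <<'E'
from rig import eyes
import cv2
cv2.imwrite('pics/s1.png',cv2.resize(eyes.capture('scene')[120:310,230:500,::-1],None,fx=2.8,fy=2.8,interpolation=cv2.INTER_CUBIC))
E
```

```text
time_s: 2.1
eef_pos: [665.1, -3.5, 206.0]
ee_rot: [-0.001, 0.999, 0.035, -0.004]
force: [0.1, -0.0, -0.2]
grip_width: 0.0
grip_force: 0.0
```

View pics/s1.png

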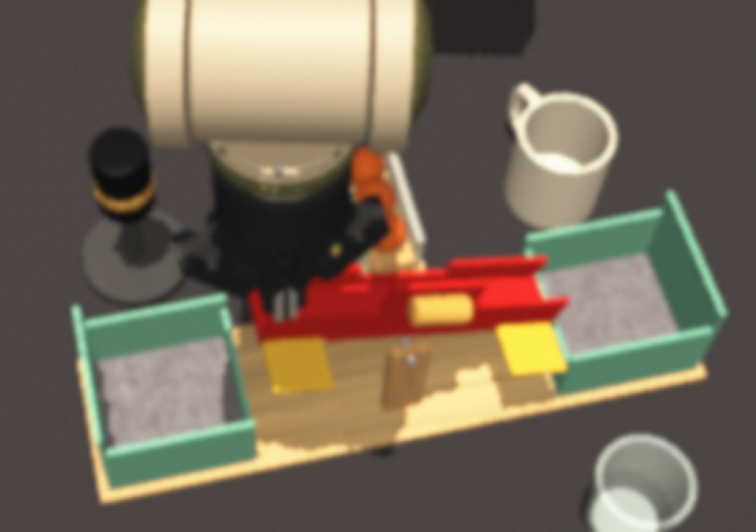

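The fingertips (crop 285,305) hover above the right pad. The knuckles spread along rig y, towards the gate's weight, so I'll turn the tool by 90° first.

```bash
python3 -m jog '[[0,0,0,0,0,0.143,0],[0,0,0,0,0,0.143,0],[0,0,0,0,0,0.143,0],[0,0,0,0,0,0.143,0],[0,0,0,0,0,0.143,0]]'
python3 -m jog '[[0,0,0,0,0,0.143,0],[0,0,0,0,0,0.143,0],[0,0,0,0,0,0.143,0],[0,0,0,0,0,0.143,0],[0,0,0,0,0,0.143,0]]'
python3 -m jog '[[0,0,0,0,0,0.14,0],[0,0,0.03,0,0,0,0],[0,0,0.02,0,0,0,0],[0,0,0,0,0,0,0]]'
```

```text
time_s: 2.65
eef_pos: [666.1, -5.4, 212.4]
ee_rot: [0.0, 0.947, -0.321, 0.001]
force: [-0.1, -0.6, 0.2]
grip_width: -0.003
grip_force: 0.0
time_s: 3.15
eef_pos: [666.1, -5.4, 212.4]
ee_rot: [-0.0, 0.775, -0.632, 0.001]
force: [0.2, 0.5, 0.5]
grip_width: -0.003
grip_force: 0.0
time_s: 3.55
eef_pos: [664.6, -7.5, 159.2]
ee_rot: [0.0, 0.733, -0.681, -0.002]
force: [-0.8, 1.0, -0.2]
grip_width: -0.001
grip_force: 0.0
```

```bash
python3 -m jog '[[-0.006,-0.003,0.005,0,0,0,0],[0,0,0.01,0,0,0,0],[0,0,0.01,0,0,0,0],[0,0,0.01,0,0,0,0],[0,0,0,0,0,0,0]]'
python3 -m jog '[[0,0,0.01,0,0,0,0],[0,0,0.008,0,0,0,0],[0,0,0,0,0,0,0],[0,0,0,0,0,0,0]]'
python3 - <<'E'
from rig import eyes
import cv2
cv2.imwrite('pics/s2.png',cv2.resize(eyes.capture('scene')[120:310,230:500,::-1],None,fx=2.8,fy=2.8,interpolation=cv2.INTER_CUBIC))
E
```

```text
time_s: 4.05
eef_pos: [667.4, -2.4, 123.8]
ee_rot: [-0.001, 0.735, -0.678, -0.003]
force: [0.1, 0.0, -0.7]
grip_width: -0.001
grip_force: 0.1
time_s: 4.45
eef_pos: [668.2, -2.4, 107.5]
ee_rot: [-0.002, 0.735, -0.678, -0.001]
force: [0.1, 0.1, -0.0]
grip_width: 0.003
grip_force: 0.0
```

View pics/s2.png

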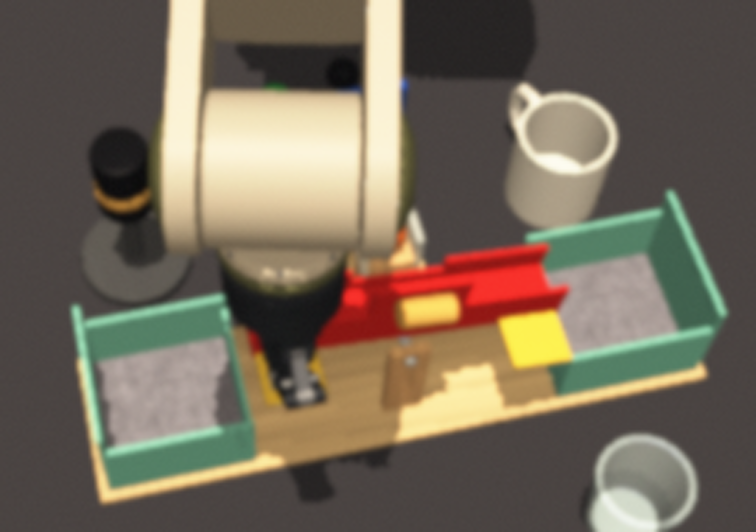

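The gate is in mid-motion: the left pad has moved slightly up to (535,340), and the brass weight has shifted to (430,310). I'll press a little deeper, since the wrist force is still about 0.

```bash
python3 -m jog '[[0,0,0.004,0,0,0,0],[0,0,0.004,0,0,0,0],[0,0,0,0,0,0,0],[0,0,0,0,0,0,0],[0,0,0,0,0,0,0]]'
python3 - <<'E'
from rig import eyes
import cv2,numpy as np
from h import *
im=eyes.capture('scene')[:,:,::-1]
h=cv2.cvtColor(im,cv2.COLOR_BGR2HSV)
k,l,st,ce=cv2.connectedComponentsWithStats(cv2.inRange(h,np.array((25,150,200)),np.array((31,255,255))))
for i in range(1,k):
    if st[i,4]>40: print(st[i],ce[i].round(1))
q=[613.5,86.1,.0702]
for th in(-.28,-.1,0,.1,.28):print(th,proj('scene',W(q,[pad(1,th)])))
E
```

```text
time_s: 5.0
eef_pos: [668.3, -2.4, 99.7]
ee_rot: [-0.002, 0.735, -0.678, -0.001]
force: [0.0, -0.2, 0.3]
grip_width: 0.001
grip_force: 0.0
[409 230  25  20 344] [421.1 239.4]
-0.28 [[419.5151283  245.18657499]]
-0.1 [[420.90794007 241.4103596 ]]
0 [[421.07556644 239.40393566]]
0.1 [[420.79432788 237.49053088]]
0.28 [[419.13609527 234.35061877]]
```

Run:
```python
from rig import eyes
import cv2,numpy as np
a=eyes.capture('scene')[190:310,290:460,::-1]
b=eyes.capture('top')[110:230,160:330,::-1]
cv2.imwrite('pics/s3.png',cv2.resize(np.hstack([a,b]),(790,279),interpolation=cv2.INTER_CUBIC))
```

```text
(no output)
```

View pics/s3.png

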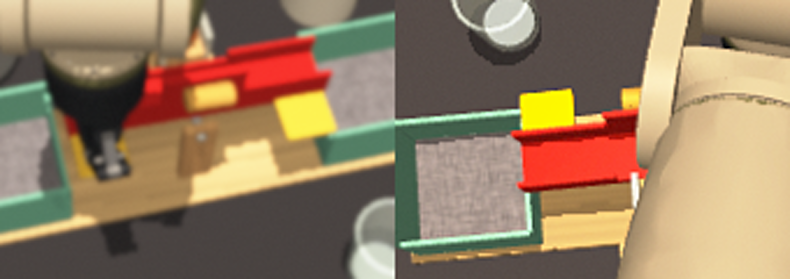

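The left pad is clearly higher now (scene crop 305,115; top crop 547,108). I'll work out the angle from both cameras.

```bash
cat > ang.py <<'E'
from rig import eyes
import cv2,numpy as np
from h import *
q=[613.5,86.1,.0702]
for n,lo,off in(('top',(25,180,150),(0,-.9)),('scene',(25,150,200),(-.3,-.9))):
    h=cv2.cvtColor(eyes.capture(n)[:,:,::-1].copy(),cv2.COLOR_BGR2HSV)
    k,l,st,ce=cv2.connectedComponentsWithStats(cv2.inRange(h,np.array(lo),np.array((33,255,255))))
    print(n,[(st[i].tolist(),ce[i].round(1).tolist()) for i in range(1,k) if st[i,4]>40])
    for th in(-.28,-.1,0,.1,.28):print(th,(proj(n,W(q,[pad(1,th),pad(-1,th)]))+off).round(1).tolist())
E
python3 ang.py
```

```text
top [([214, 149, 23, 17, 331], [225.0, 156.6])]
-0.28 [[227.3, 158.9], [315.9, 144.3]]
-0.1 [[225.6, 156.9], [318.8, 146.1]]
0 [[225.3, 155.8], [319.8, 147.2]]
0.1 [[225.5, 154.6], [320.2, 148.4]]
0.28 [[227.1, 152.3], [319.8, 150.5]]
scene [([409, 230, 25, 20, 344], [421.0, 239.4])]
-0.28 [[419.2, 244.3], [335.7, 250.1]]
-0.1 [[420.6, 240.5], [332.7, 254.2]]
0 [[420.8, 238.5], [331.8, 256.4]]
0.1 [[420.5, 236.6], [331.2, 258.5]]
0.28 [[418.8, 233.5], [331.4, 262.0]]
```

Run:
```python
from rig import eyes,sense
import cv2,numpy as np
from h import *
s=sense();print(s['eef_pos'],s['force'],proj('scene',[[668.3,-2.4,88.7],[668.3,-2.4,110]]))
print(eyes.calibration('wrist'))
cv2.imwrite('pics/w1.png',eyes.capture('wrist')[:,:,::-1])
```

```text
[668.20582952  -2.37134145  99.66636724] [ 0.26787203 -0.16111917  0.16096714] [[331.261887   262.23180555]
 [331.25910686 257.53316996]]
{'fx': 329.95762041334217, 'fy': 329.95762041334217, 'cx': 321.5968733983909, 'cy': 200.72972233492214, 'mount': array([[-8.82885630e-04, -9.61381315e-01, -2.75218438e-01,
         6.97219423e+01],
       [ 9.99999537e-01, -9.53848944e-04,  1.24000886e-04,
        -2.07101908e-01],
       [-3.81728951e-04, -2.75218201e-01,  9.61381712e-01,
        -1.53968865e+02],
       [ 0.00000000e+00,  0.00000000e+00,  0.00000000e+00,
         1.00000000e+00]])}
```

View pics/w1.png

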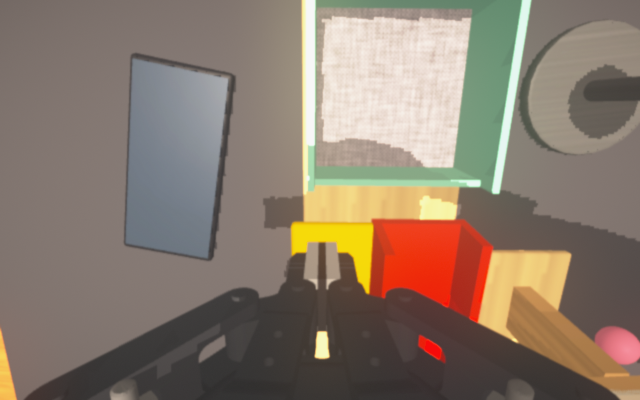

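The wrist view shows the fingertips (322,250) on the yellow pad (292-372, 222+), well clear of the tray. The cameras put the gate at about level, so it isn't over yet. I'll press further in small steps and watch the force.

```bash
python3 -m jog '[[0,0,0.005,0,0,0,0],[0,0,0,0,0,0,0]]'; python3 -m jog '[[0,0,0.005,0,0,0,0],[0,0,0,0,0,0,0],[0,0,0,0,0,0,0]]'; python3 ang.py | grep '('
```

```text
time_s: 5.5
eef_pos: [667.8, -2.3, 93.6]
ee_rot: [-0.002, 0.735, -0.678, -0.002]
force: [0.2, 0.7, -0.3]
grip_width: 0.005
grip_force: 0.0
time_s: 5.8
eef_pos: [668.1, -2.3, 89.4]
ee_rot: [-0.002, 0.735, -0.678, -0.001]
force: [0.3, -0.6, 0.0]
grip_width: 0.002
grip_force: 0.0
top [([215, 145, 24, 16, 367], [226.0, 152.4])]
scene [([407, 222, 26, 23, 387], [419.5, 233.3])]
```

```bash
python3 ang.py | grep -v '^[-0]'
```

```text
top [([215, 145, 24, 16, 367], [226.0, 152.4])]
scene [([407, 222, 26, 23, 386], [419.5, 233.3])]
```

The gate now reads +0.28 in both cameras. I'll lift off, turn back and go behind the tab.

```bash
python3 -m jog '[[0,0,-0.02,0,0,0,0],[0,0,-0.035,0,0,0,0],[0,0,-0.035,0,0,0,0],[0,0,-0.035,0,0,0,0],[0,0,-0.035,0,0,0,0]]'
python3 -m jog '[[0,0,0,0,0,-0.143,0],[0,0,0,0,0,-0.143,0],[0,0,0,0,0,-0.143,0],[0,0,0,0,0,-0.143,0],[0,0,0,0,0,-0.143,0]]'
python3 -m jog '[[0,0,0,0,0,-0.143,0],[0,0,0,0,0,-0.143,0],[0,0,0,0,0,-0.143,0],[0,0,0,0,0,-0.143,0],[0,0,0,0,0,-0.143,0]]'
python3 -m jog '[[0,0,0,0,0,-0.13,0],[0,0,0,0,0,0,0]]'; python3 ang.py | grep -v '^[-0]'
```

```text
time_s: 6.5
eef_pos: [667.8, -3.1, 251.3]
ee_rot: [-0.002, 0.735, -0.678, -0.001]
force: [1.0, -0.6, -0.8]
grip_width: 0.001
grip_force: 0.0
time_s: 7.0
eef_pos: [668.0, -3.1, 249.7]
ee_rot: [-0.002, 0.927, -0.376, -0.0]
force: [0.5, -0.1, -0.5]
grip_width: 0.002
grip_force: 0.0
time_s: 7.5
eef_pos: [668.0, -3.1, 249.7]
ee_rot: [-0.002, 1.0, -0.027, 0.0]
force: [-0.1, -0.2, 0.2]
grip_width: -0.003
grip_force: 0.0
time_s: 7.7
eef_pos: [668.1, -3.1, 249.7]
ee_rot: [-0.002, 0.999, 0.035, 0.001]
force: [0.1, -0.3, -0.5]
grip_width: -0.001
grip_force: 0.0
top [([215, 145, 24, 16, 365], [226.1, 152.4])]
scene [([407, 222, 26, 23, 387], [419.5, 233.3]), ([323, 266, 15, 7, 72], [328.9, 268.8])]
```

```bash
python3 -m jog '[[-0.0454,-0.0186,0,0,0,0,0],[-0.0454,-0.0186,0,0,0,0,0],[-0.0454,-0.0186,0,0,0,0,0],[-0.0454,-0.0186,0,0,0,0,0],[-0.0454,-0.0186,0,0,0,0,0]]'
python3 -m jog '[[0,0,0,0,0,0,0],[0,0,0.03,0,0,0,0],[0,0,0.02,0,0,0,0],[0,0,0,0,0,0,0]]'
python3 - <<'E'
from rig import eyes
import cv2
cv2.imwrite('pics/w2.png',eyes.capture('wrist')[:,:,::-1])
E
```

```text
time_s: 8.3
eef_pos: [433.1, 74.5, 249.7]
ee_rot: [-0.002, 0.999, 0.033, 0.001]
force: [-0.0, 0.9, 1.0]
grip_width: -0.003
grip_force: 0.0
time_s: 8.7
eef_pos: [434.4, 74.2, 198.0]
ee_rot: [-0.003, 0.999, 0.033, -0.001]
force: [0.5, 0.1, 1.1]
grip_width: 0.002
grip_force: 0.0
```

View pics/w2.png

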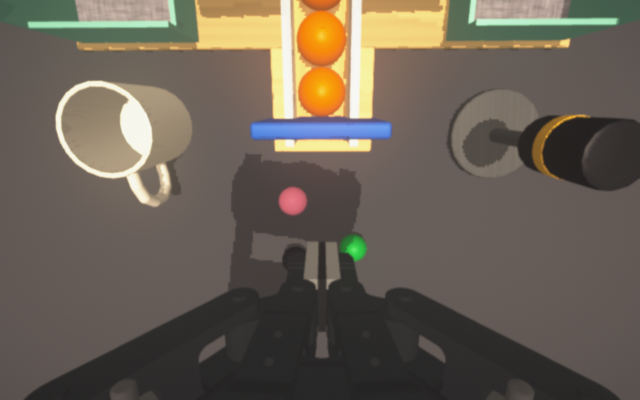

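The finger is centred behind the tab (tab spans u 250-390, finger at 322), with the path between clear. Now I'll go down, approach and push at 5 mm per row.

```bash
python3 -m jog '[[0,0,0.015,0,0,0,0],[0,0,0.015,0,0,0,0],[0.015,0,0,0,0,0,0],[0.012,0,0,0,0,0,0],[0,0,0,0,0,0,0]]'
python3 -m jog '[[0.005,0,0,0,0,0,0],[0.005,0,0,0,0,0,0],[0.005,0,0,0,0,0,0],[0.004,0,0,0,0,0,0],[0.004,0,0,0,0,0,0]]'
python3 -m jog '[[0.004,0,0,0,0,0,0],[0.004,0,0,0,0,0,0],[0.004,0,0,0,0,0,0],[0.004,0,0,0,0,0,0],[0.004,0,0,0,0,0,0]]'
python3 - <<'E'
from rig import eyes
import cv2
cv2.imwrite('pics/w3.png',eyes.capture('wrist')[:,:,::-1])
E
```

```text
time_s: 9.25
eef_pos: [463.8, 76.0, 170.9]
ee_rot: [-0.002, 0.999, 0.034, 0.002]
force: [0.6, -0.3, 0.1]
grip_width: 0.001
grip_force: 0.0
time_s: 9.75
eef_pos: [485.0, 77.9, 169.9]
ee_rot: [-0.002, 0.999, 0.035, 0.0]
force: [-3.5, 0.5, 2.0]
grip_width: 0.002
grip_force: 1.7
time_s: 10.25
eef_pos: [505.4, 79.3, 169.8]
ee_rot: [-0.002, 0.999, 0.035, 0.0]
force: [-3.3, -0.2, 2.9]
grip_width: -0.003
grip_force: 1.7
```

View pics/w3.png

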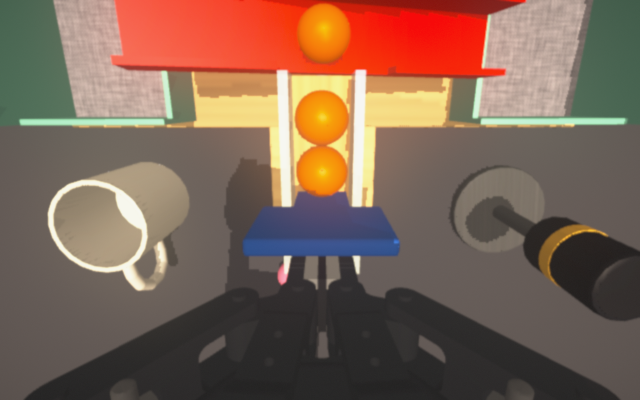

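Contact is good: the finger is on the tab (320,240), and the first ball has just reached the gate (323,33). The other two wait in line at (322,117) and (322,170). Continuing slowly.

```bash
for i in 1; do python3 -m jog '[[0.004,0,0,0,0,0,0],[0.004,0,0,0,0,0,0],[0.004,0,0,0,0,0,0],[0.004,0,0,0,0,0,0],[0.004,0,0,0,0,0,0]]'; done
python3 -m jog '[[0.004,0,0,0,0,0,0],[0.004,0,0,0,0,0,0],[0.004,0,0,0,0,0,0],[0.004,0,0,0,0,0,0],[0.004,0,0,0,0,0,0]]'
python3 -m jog '[[0.004,0,0,0,0,0,0],[0.004,0,0,0,0,0,0],[0.004,0,0,0,0,0,0],[0.004,0,0,0,0,0,0],[0.004,0,0,0,0,0,0]]'
```

```text
time_s: 10.8
eef_pos: [525.3, 80.7, 169.7]
ee_rot: [-0.002, 0.999, 0.035, 0.0]
force: [-4.9, -0.7, 0.4]
grip_width: -0.004
grip_force: 1.7
time_s: 11.3
eef_pos: [545.2, 82.1, 169.7]
ee_rot: [-0.002, 0.999, 0.035, 0.0]
force: [-3.8, 0.7, -0.1]
grip_width: -0.001
grip_force: 1.6
time_s: 11.8
eef_pos: [565.2, 83.5, 169.8]
ee_rot: [-0.002, 0.999, 0.035, 0.0]
force: [-3.3, 1.9, -1.1]
grip_width: -0.0
grip_force: 1.6
```

```bash
python3 -m jog '[[0.004,0,0,0,0,0,0],[0.004,0,0,0,0,0,0],[0.003,0,0,0,0,0,0],[0,0,0,0,0,0,0]]'; python3 -m jog '[[0.002,0,0,0,0,0,0],[0.002,0,0,0,0,0,0],[0,0,0,0,0,0,0]]'
```

```text
time_s: 12.2
eef_pos: [573.8, 84.0, 169.8]
ee_rot: [-0.002, 0.999, 0.035, -0.003]
force: [-18.6, -0.4, 5.6]
grip_width: -0.001
grip_force: 9.0
time_s: 12.5
eef_pos: [574.2, 84.1, 169.9]
ee_rot: [-0.002, 0.999, 0.035, -0.008]
force: [-40.1, -4.5, 16.7]
grip_width: -0.003
grip_force: 20.5
```

The slide is at its hard stop. I'll back off and raise, then check.

```bash
python3 -m jog '[[-0.008,0,0,0,0,0,0],[-0.02,0,0,0,0,0,0],[-0.04,0,0,0,0,0,0],[-0.045,0,0,0,0,0,0],[-0.045,0,0,0,0,0,0]]'; python3 -m jog '[[0,0,-0.03,0,0,0,0],[-0.02,0,-0.02,0,0,0,0],[0,0,0,0,0,0,0],[0,0,0,0,0,0,0],[0,0,0,0,0,0,0]]'
python3 - <<'E'
from rig import eyes
import cv2,numpy as np
from h import *
q=[613.5,86.1,.0702]
print({n:proj(n,W(q,[[-24,32,201],[-24,-32,201]])).round(1).tolist() for n in('top','scene')})
b=eyes.capture('top')[120:260,145:405,::-1];a=eyes.capture('scene')[140:300,240:500,::-1]
cv2.imwrite('pics/f.png',cv2.resize(np.vstack([a,b]),(520,600),interpolation=cv2.INTER_CUBIC))
E
python3 ang.py|grep -v '^[-0]'
```

```text
time_s: 13.0
eef_pos: [421.7, 73.1, 170.1]
ee_rot: [-0.002, 0.999, 0.035, 0.002]
force: [0.2, -0.6, 1.1]
grip_width: -0.003
grip_force: 0.0
time_s: 13.5
eef_pos: [402.8, 71.8, 219.1]
ee_rot: [-0.002, 0.999, 0.034, 0.0]
force: [0.4, 0.9, -0.3]
grip_width: -0.0
grip_force: 0.0
{'top': [[252.5, 180.6], [290.6, 177.1]], 'scene': [[387.5, 189.2], [354.3, 195.5]]}
top [([215, 145, 24, 16, 368], [226.1, 152.4]), ([308, 144, 23, 15, 300], [318.6, 150.7])]
scene [([407, 222, 26, 23, 386], [419.5, 233.3]), ([321, 251, 24, 23, 371], [332.5, 261.8])]
```

View pics/f.png

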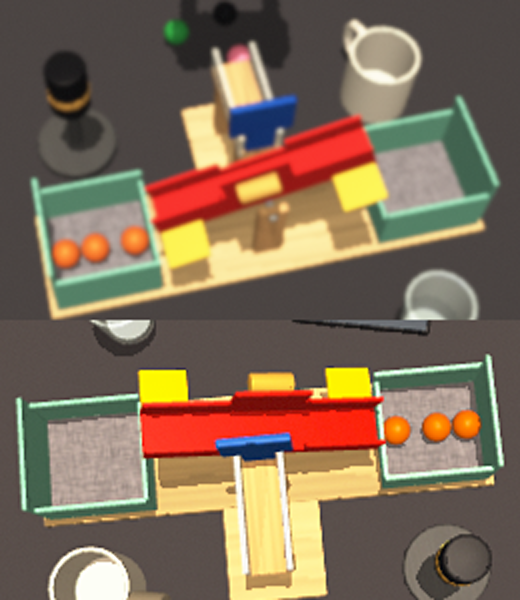

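All three balls lie in the right tray (bottom crop 396,430; 437,427; 467,423), and the gate is at +0.28. One numeric check that the slide is home.

Run:
```python
from rig import eyes
import cv2,numpy as np
from h import *
q=[613.5,86.1,.0702]
for n,im in(('top0',cv2.imread('pics/top0.png')),('top',eyes.capture('top')[:,:,::-1].copy()),('scene0',cv2.imread('pics/scene0.png')),('scene',eyes.capture('scene')[:,:,::-1].copy())):
    h=cv2.cvtColor(im,cv2.COLOR_BGR2HSV)
    k,l,st,ce=cv2.connectedComponentsWithStats(cv2.inRange(h,np.array((105,150,60)),np.array((125,255,255))))
    print(n,[(st[i].tolist(),ce[i].round(1).tolist()) for i in range(1,k) if st[i,4]>110])
for n in('top','scene'):print(n,proj(n,W(q,[[t-119,0,190] for t in(0,.085e3,95)])).round(1).tolist())
```

```text
top0 [([257, 233, 38, 9, 220], [276.1, 237.1])]
top [([253, 177, 38, 13, 334], [271.7, 182.9])]
scene0 [([344, 148, 31, 25, 532], [358.3, 159.0])]
scene [([356, 188, 32, 26, 520], [371.1, 199.7])]
top [[276.7, 235.7], [272.6, 185.8], [272.1, 180.1]]
scene [[358.2, 156.0], [369.2, 191.2], [370.6, 195.5]]
```

The tab has moved the full 95 mm in both cameras. Handing in.

```bash
python3 -c "
from rig import finish_job
print(finish_job())"
```

```text
the job is handed in; nothing more can be done
None
```

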